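# Third hand: hold a tube end to end for tack welding

### The arm

A 6-joint arm with a two-finger parallel gripper is mounted at the origin on the work surface. World frame = base frame: x ahead of the robot, y to its left, z up, the work surface at z = 0. Lengths are in m, angles in degrees, forces in N, time in s.
With the tool pointing down it reaches from about 0.3 to 0.75 m from the base axis. Payload 8.5 kg.
Tool frame: the origin (TCP) lies midway between the tips of the shut fingers; the grasp point (between the pads) lies 19 mm behind it (env.tcp_to_grasp is the z of the grasp point in the tool frame, in m); z points along the fingers, y is the line along which they close (so a half turn about z gives the same grasp; the last joint's range is limited). The gripper opens to 85 mm and grips with 20 to 120 N. Pads are 22 mm wide; open, the fingers measure 114 mm over their backs; the gripper's body (76 mm by 85 mm) begins 54 mm behind the grasp point. The pads swing forward as they close: fully open they stand 13 mm farther back than shut.
Start: joints at [-82.638, 21.807, 74.336, -0, 83.858, -12.336], TCP at [0.185, -0.518, 0.231] pointing down, gripper open.
Joint ranges: [-178.18, 178.18], [-50.72, 133.34], [12.68, 142.11], [-81.47, 261.47], [9.98, 163.14], [-165.26, 165.26]. Speed limits (degrees/s): [136.94, 136.94, 180, 180, 180, 180].

### API

Orientations are given as a 3x3 rotation matrix whose columns are the frame's x, y, z axes.
In Python, from rig import env, imaging, job, models gives the robot as it stands. The module is installed in compiled form; this text tells all that it offers.
- The arm moves only by the tool jog_arm, never from a script. Its argument "plan" is text: rows parted by semicolons, each of 7 numbers parted by spaces: the turn, a rotation vector about the tool's x, y, z in degrees, then the shift along the tool's x, y, z in cm, then the closure in counts, from 0 (fully open) to 255 (shut). In form: rx ry rz x y z claw; .... A call has 1 to 10 rows; each row shifts and turns the commanded pose from where the row before left it, along the tool's axes as they then stand; what a row does not reach is not made up. A row lasts 1/12 s, in which the tool goes at most 41.7 mm and 7.16 degrees, less where a joint would pass 70% of its speed; a pose out of reach is approached as far as the arm can. A call with a gripper value outside its range is refused whole. The fingers move at their own pace and stop on an object; "grip_force" is the grip in N (left out, the last holds). Time passes only in rows, so rows that do not move let the fingers close. It gives the time, the measured TCP pose, the force, the opening and the grip force at its end, in the units of the state.
- env.observe(): the state, without advancing time (a new reading comes with each control period).
- imaging.get_image(name): name is "side" or "top"; returns a dict with "pixels" (480x640x3 uint8, red, green, blue), "depth" (480x640 float32, m along the optical axis (not along the pixel's ray), 0 where there is no reading), "fov_y" (degrees; the focal length in pixels is half the picture's height over the tangent of half this angle, whatever the lens; pixels are square), "cx", "cy" (the principal point, pixels), "world_from_camera" (4x4, takes a point from camera to world coordinates). Camera axes: x right, y down, z forward; pixel columns grow to the right and rows downward; lengths in m; the calibration is good to about 2 mm. A picture is of the moment at which its call begins.
- job.close_job(): hands the job in; it is judged then, once.
Trained networks look in the newest picture that a camera, given by its name, has taken for a name from the list of things; names that differ only in an ending like _2 or _b are one class to them, and where a whole thing is asked for, a point or a joint stands for the part that bears it (a point fixed in the world has none). Each returns a list of dicts, best first, with "confidence" (0 to 1); they miss things now and then, are a little off and sometimes report something else, mostly with a low value. They report only what shows in the picture. A call takes as long as a camera call. They do not tell look-alikes from the thing itself.
- models.outline_of(camera, query): "region" (480x640 bool, what is visible of it) and "bbox" ([centre column, centre row, width, height] in pixels, round what is visible of it).
- models.tip_of(camera, query): "at" ([column, row] in pixels: a listed point, or the origin of a listed thing).
The state is a dict: "time_s": time; "q": joint angles; "qvel": joint speeds; "joint_efforts": joint torques, N m; "position": TCP position; "tool_rot": TCP orientation; "ft_force": force on the tool from outside, world axes, zero at the start; "wrist_torque": the same for the moment, N m; "grip_width": finger opening in m; "gripper_force": force on a finger pad.
Only numpy, scipy, OpenCV 4.12 (cv2) and the standard library are available. Lean on these libraries where they do the work, as an engineer would, in place of code of your own. Each camera call takes 0.05 s, during which the arm holds its last target. There are 200 camera calls.

### The job

Lay the short bright square tube with the brown band down between the jig's two round guide bars, clear of the long dark tube clamped on the sprung slide, then slide it up end to end against that tube and push until the slide's black pointer stands in the green field of the scale, never into the red. The program finishes while the gripper is still holding the piece there with that steady push, so that the welder can tack the joint. Leave the other loose things on the table where they are.

Things in the scene. Friction and masses are not known exactly. Their poses are not given: they have to be found in the camera images.
- piece: The short piece: bright bare-steel square tube, 40 x 40 mm outside, 70 mm long, wall 3 mm, open at both ends, a copper-brown band round its middle, about 0.24 kg, lying on the table. Origin: centre of its underside (20 mm below its middle); x along its length, z up. All four long sides are alike and either end may lead.
- piece_mid (a point): The middle of the short piece (20 mm above the origin of piece, on the tube's centre line).
- jig: Fixed blue jig: plate 360 x 130 x 15 mm on the table, from x = -140 to +220 mm. Origin: underside of the plate, below the joint (free end of the clamped tube when the slide is at rest). x is the push direction, from the open bed (x below 0) towards the clamped tube; y across, z up. A spring housing stands at x = 170 to 205 mm, 50 mm above the plate.
- bed (a point): Point on the bed (plate top, 15 mm above the table), midway between the guide bars, 65 mm before the joint; a piece centred here leaves a 30 mm gap. The guide bars are round, bright, 12 mm thick, lie on the plate along jig x from -134 to -6 mm, centre lines at y = +-28 mm: 44 mm clear between them for the 40 mm tube. Their tops are 12 mm above the bed; nothing else stands near.
- scale (a point): Middle of the green field on top of the fixed scale beside the slide (jig x = 84, y = -52 mm, 26 mm above the plate). The scale is 24 mm wide and white, with the green field 8 mm long (jig x = 80 to 88 mm), 8 mm of white, then a red field 8 mm long (x = 96 to 104 mm).
- butt (a point): Centre of the free end face of the long dark steel square tube (40 x 40 x 140 mm) that is clamped on the sprung slide, in line with the bed, its underside level with the bed; the point is 20 mm above the bed, and the piece is pressed against this face. It moves with the slide along jig x.
- slide (a joint): Travel (m) of the yellow sprung slide that carries the clamped tube: 0 at rest, growing along jig +x, end stop 0.026. It takes 3.5 N to start and 0.7 N more per mm, and springs back. Its black pointer stands at jig x = 72 mm at rest, in the green from 0.008 to 0.016 (9 to 15 N), in the red from 0.024. Its clamp and black knob reach 63 mm above the bed, 80 mm and more beyond the joint.
- offcut: Bystander: dark thin square tube, 25 x 25 x 90 mm, loose on the table; origin under its centre, x along it.
- magnet: Bystander: flat red welding magnet about 90 x 45 x 16 mm, loose; origin under its middle, x along it.
- strip_a: Bystander: dark flat steel strip 130 x 40 x 6 mm with weld beads; origin under its centre.
- strip_b: Bystander: another such strip, 130 x 40 x 6 mm.
- pliers: Bystander: pliers with blue handles, about 170 mm long; origin under the pivot.
- wire_brush: Bystander: hand brush lying on the table; origin under it.
- chip_hammer: Bystander: hammer lying on the table; origin under it.
Not all that is in view belongs to the job. What is shaped like the piece but pink or yellow is not meant.

How it is judged:
By the outcome, as a careful person would: the job done as asked, in the order asked, and still so for the second after the job is handed in, while the arm keeps its last pose, push and grip.
It also fails if it takes over 48 s, if anything falls off the work surface, if the arm or the gripper's body presses on something with over 40 N, if the wrist force passes 120 N, or if a joint passes its speed limit or range.

## Working session

There is one attempt and no reset: what is moved stays moved. The work goes in short steps, Python scripts to look and compute and a tool call to move; the robot and the scene stay as the last step left them, time stands still between calls to the robot, and variables do not carry over. Pictures are saved under pics/ and viewed, at most 10 in all, crops included, and the job is handed in when it is done.

Besides the shell and the picture viewer there is one more tool, called after "Request:" as name(argument=value, ...) on one line, values as JSON. jog_arm: Moves the arm, as the interface text tells. Its arguments: {"type":"object","properties":{"plan":{"type":"string"},"grip_force":{"type":"number"}},"required":["plan"]}

```bash
mkdir -p pics
cat > h.py <<'E'
import numpy as np, cv2
from rig import env, imaging, job, models
def world(im,u,v,d):
    f=240/np.tan(np.radians(im['fov_y']/2)); u=np.asarray(u,float);v=np.asarray(v,float)
    p=np.stack([(u-im['cx'])/f*d,(v-im['cy'])/f*d,d,np.ones_like(d)],-1)
    return (p@im['world_from_camera'].T)[...,:3]
def cloud(im):
    v,u=np.mgrid[:480,:640]; return world(im,u,v,im['depth'].astype(float))
def save(im,n): cv2.imwrite('pics/'+n+'.png',im['pixels'][...,::-1])
E
python3 - <<'E'
from h import *
for c in ('top','side'):
    im=imaging.get_image(c); save(im,c+'0'); W=cloud(im)
    print(c,im['fov_y'],im['world_from_camera'].round(3).tolist())
    for q in ('piece','jig','bed','butt','scale','piece_mid'):
        for r in models.tip_of(c,q)[:3]:
            u,v=r['at']; print(q,round(r['confidence'],2),np.round(r['at'],1),W[int(v),int(u)].round(3))
s=env.observe(); print(s['time_s'],s['position'],s['tool_rot'],s['grip_width'],env.tcp_to_grasp)
E
```

```text
top 47.806567979353716 [[0.017, -0.998, 0.062, 0.483], [-1.0, -0.018, -0.011, -0.113], [0.012, -0.062, -0.998, 1.31], [0.0, 0.0, 0.0, 1.0]]
piece 0.84 [332.2 206.8] [ 0.638 -0.153  0.042]
piece 0.65 [372.  262.1] [ 0.508 -0.249  0.044]
piece 0.59 [348.3 325.7] [ 0.361 -0.195  0.043]
jig 0.83 [201.7 236.8] [0.564 0.157 0.017]
bed 0.68 [225.9 243.2] [0.548 0.1   0.018]
bed 0.63 [333.3 156.6] [ 0.765 -0.155  0.007]
butt 0.62 [201.  237.4] [0.561 0.157 0.017]
butt 0.49 [330.6 204.8] [ 0.643 -0.149  0.042]
scale 0.85 [163.8 215.1] [0.611 0.244 0.036]
piece_mid 0.9 [347.6 326.3] [ 0.359 -0.193  0.042]
piece_mid 0.83 [331.7 204.3] [ 0.643 -0.151  0.041]
piece_mid 0.78 [372.8 260.2] [ 0.513 -0.249  0.041]
side 57.467822439761186 [[-0.999, -0.04, 0.025, 0.529], [-0.047, 0.797, -0.603, 0.56], [0.005, -0.603, -0.798, 0.954], [0.0, 0.0, 0.0, 1.0]]
piece 0.9 [392.7 234.2] [ 0.372 -0.177  0.031]
piece 0.71 [260.9 286.7] [0.704 0.007 0.038]
piece 0.68 [293.2 241.6] [ 0.635 -0.132  0.042]
jig 0.98 [312.2 350.8] [0.566 0.174 0.056]
jig 0.28 [249.7 241.4] [ 0.758 -0.153  0.006]
bed 0.91 [317.9 325.7] [0.56  0.094 0.017]
bed 0.22 [289.6 236.8] [ 0.647 -0.15   0.04 ]
butt 0.6 [295.1 241.5] [ 0.63  -0.132  0.042]
butt 0.55 [317.2 346. ] [0.556 0.163 0.054]
scale 0.89 [285.1 382. ] [0.619 0.242 0.042]
piece_mid 0.96 [338.  213.1] [ 0.52  -0.234  0.043]
piece_mid 0.95 [393.3 232. ] [ 0.37  -0.181  0.035]
piece_mid 0.8 [258.9 281.2] [ 0.71  -0.005  0.041]
0.7 [ 0.18536975 -0.51781118  0.23134161] [[ 9.41492025e-01  3.37035260e-01 -1.45477745e-05]
 [ 3.37035259e-01 -9.41492024e-01 -5.11914936e-05]
 [-3.09499520e-05  4.32932701e-05 -9.99999999e-01]] 0.08547102036231677 -0.0187
```

View pics/top0.png

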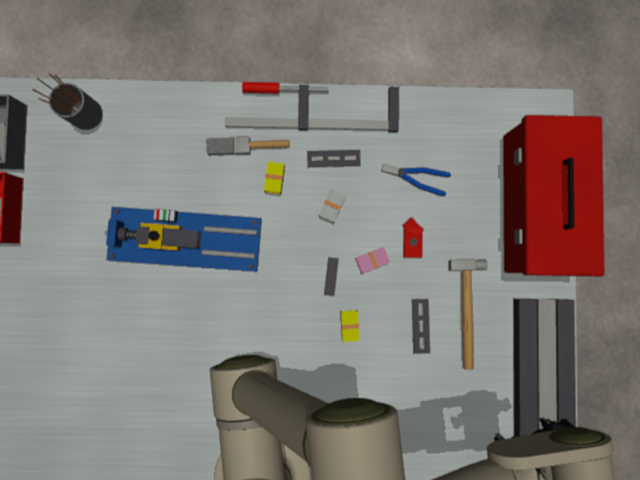

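View pics/side0.png

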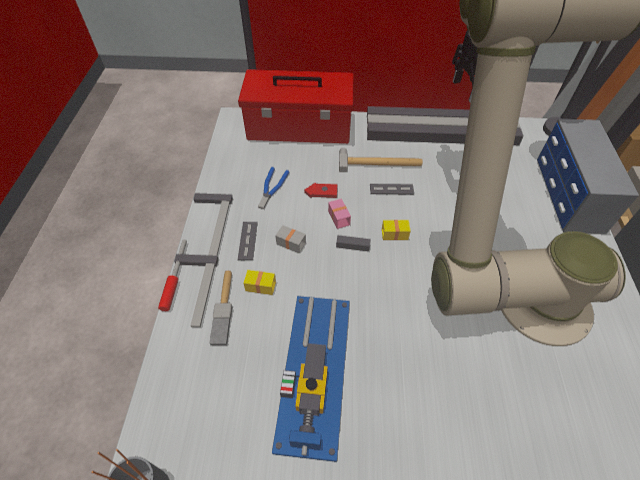

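The top view shows the grey piece with its brown band at about (332,206). The jig's bars run from about (257,243) to (203,240), with the clamped tube to their left and the scale at (164,215). The piece and the jig come next.

```bash
cat >> h.py <<'E'
def rect(P):
    (c,s,a)=cv2.minAreaRect((P[:,:2]*1000).astype(np.float32)); return np.round(c,1),np.round(s,1),round(a,1)
E
python3 - <<'E'
from h import *
for c in ('top','side'):
    im=imaging.get_image(c); W=cloud(im); X,Y,Z=W[...,0],W[...,1],W[...,2]
    m=(np.hypot(X-.64,Y+.152)<.06)&(Z>.03)&(Z<.06)
    print(c,'piece',m.sum(),rect(W[m]),np.median(Z[m]).round(4), W[m][:,:2].mean(0).round(4))
    px=im['pixels'].astype(int); hsv=cv2.cvtColor(im['pixels'],cv2.COLOR_RGB2HSV)
    b=(hsv[...,0]>100)&(hsv[...,0]<125)&(hsv[...,1]>130)&(abs(X-.56)<.13)&(abs(Y-.13)<.25)&(Z>.005)&(Z<.022)
    print('plate',b.sum(),rect(W[b]),np.median(Z[b]).round(4))
    g=(hsv[...,1]<90)&(abs(X-.55)<.05)&(Y>.01)&(Y<.165)&(Z>.018)&(Z<.034)&(px.sum(-1)>270)
    n,l,st,ce=cv2.connectedComponentsWithStats(g.astype(np.uint8))
    for i in range(1,n):
        if st[i,4]>40: print('bar',st[i],rect(W[l==i]),np.percentile(Z[l==i],[50,95]).round(4))
    t=(abs(X-.56)<.05)&(Y>.12)&(Y<.24)&(Z>.048)&(Z<.062)&(hsv[...,1]<90)
    print('tube',t.sum(),rect(W[t]),np.median(Z[t]).round(4),'ymin',np.percentile(Y[t],[1,5]).round(4))
E
```

```text
top piece 503 (array([ 640.9, -153.6]), array([40.2, 70.3]), 67.0) 0.0407 [ 0.6408 -0.1537]
plate 4860 (array([556.7, 198.7]), array([358. , 126.1]), 86.6) 0.0159
bar [204 226  53   9 239] (array([578.6,  87.5]), array([123.8,  12.3]), 86.9) [0.0266 0.0304]
bar [202 250  53   9 244] (array([522.7,  90.3]), array([123.2,  12.1]), 86.5) [0.0269 0.0306]
tube 582 (array([566.7, 198.1]), array([81.2, 78. ]), 87.2) 0.0559 ymin [0.1592 0.1623]
side piece 371 (array([ 644.8, -152.5]), array([42.8, 71.7]), 67.8) 0.04 [ 0.6446 -0.1502]
plate 5616 (array([560.3, 199.4]), array([359. , 128.4]), 86.6) 0.015
bar [303 298  11  49 236] (array([581.4,  87.4]), array([128.4,  11.5]), 86.4) [0.026  0.0292]
bar [327 300  10  50 242] (array([525.5,  92.1]), array([125.4,  11.7]), 86.8) [0.0258 0.029 ]
tube 644 (array([558.2, 199. ]), array([83.7, 58.1]), 72.4) 0.055 ymin [0.1603 0.1633]
```

Request:
jog_arm(plan="0 0 0 3.69 -1.27 0 0;0 0 0 3.69 -1.27 0 0;0 0 0 3.69 -1.27 0 0;0 0 0 3.69 -1.27 0 0;0 0 0 3.69 -1.27 0 0;0 0 0 3.69 -1.27 0 0;0 0 0 3.69 -1.27 0 0;0 0 0 3.69 -1.27 0 0;0 0 0 3.69 -1.27 0 0;0 0 0 3.69 -1.27 0 0", grip_force=60)

```text
time_s: 1.63
position: [0.4913, -0.2723, 0.2315]
tool_rot: [[0.941, 0.337, 0.0], [0.337, -0.941, -0.0], [0.0, 0.0, -1.0]]
ft_force: [0.6, -0.4, 1.0]
grip_width: 0.0855
gripper_force: 0.0
```

Request:
jog_arm(plan="0 0 0 3.69 -1.27 0 0;0 0 0 3.69 -1.27 0 0;0 0 0 3.69 -1.27 0 0;0 0 0 3.69 -1.27 0 0;0 0 7.05 0 0 0 0;0 0 7.05 0 0 0 0;0 0 7.05 0 0 0 0;0 0 7.05 0 0 0 0;0 0 7.05 0 0 0 0;0 0 7.05 0 0 0 0")

```text
time_s: 2.47
position: [0.6118, -0.1763, 0.2312]
tool_rot: [[0.921, -0.39, -0.0], [-0.39, -0.921, 0.0], [-0.0, 0.0, -1.0]]
ft_force: [-0.8, -0.4, -0.2]
grip_width: 0.0855
gripper_force: 0.0
```

Request:
jog_arm(plan="0 0 0 1.9 -3.4 0 0;0 0 0 0 0 3.6 0;0 0 0 0 0 4 0;0 0 0 0 0 4 0;0 0 0 0 0 4 0;0 0 0 0 0 3 0;0 0 0 0 0 2 0;0 0 0 0 0 1.1 0;0 0 0 0 0 0 0;0 0 0 0 0 0 0")

```text
time_s: 3.3
position: [0.6429, -0.1524, 0.015]
tool_rot: [[0.923, -0.384, 0.001], [-0.384, -0.923, -0.0], [0.001, 0.0, -1.0]]
ft_force: [0.0, -0.9, 0.0]
grip_width: 0.0854
gripper_force: 0.0
```

Request:
jog_arm(plan="0 0 0 0 0 0 255;0 0 0 0 0 0 255;0 0 0 0 0 0 255;0 0 0 0 0 0 255;0 0 0 0 0 0 255;0 0 0 0 0 0 255;0 0 0 0 0 0 255;0 0 0 0 0 0 255")

```text
time_s: 3.97
position: [0.643, -0.1524, 0.0157]
tool_rot: [[0.923, -0.384, 0.002], [-0.384, -0.923, -0.001], [0.002, 0.0, -1.0]]
ft_force: [-1.4, 0.6, 5.5]
grip_width: 0.039
gripper_force: 62.9
```

Request:
jog_arm(plan="0 0 0 0 0 -2 255;0 0 0 0 0 -4 255;0 0 0 0 0 -4 255;0 0 0 -2.55 -2.76 0 255;0 0 0 -2.55 -2.76 0 255;0 0 0 -2.55 -2.76 0 255;0 0 0 -2.55 -2.76 0 255;0 0 0 -2.55 -2.76 0 255;0 0 0 -2.55 -2.76 0 255;0 0 0 -2.55 -2.76 0 255")

```text
time_s: 4.8
position: [0.5507, 0.0963, 0.1143]
tool_rot: [[0.923, -0.385, -0.0], [-0.385, -0.923, 0.0], [-0.0, 0.0, -1.0]]
ft_force: [1.2, 0.9, -2.9]
grip_width: 0.039
gripper_force: 61.8
```

Request:
jog_arm(plan="0 0 -6.83 0 0 0 255;0 0 -6.83 0 0 0 255;0 0 -6.83 0 0 0 255;0 0 -6.83 0 0 0 255;0 0 -6.83 0 0 0 255;0 0 -6.83 0 0 0 255;0 0 -6.83 0 0 0 255;0 0 -6.83 0 0 0 255")

```text
time_s: 5.47
position: [0.5516, 0.0948, 0.1142]
tool_rot: [[0.845, 0.536, -0.001], [0.536, -0.845, 0.0], [-0.001, -0.0, -1.0]]
ft_force: [0.6, 0.3, -3.1]
grip_width: 0.039
gripper_force: 61.8
```

Request:
jog_arm(plan="0 0 -6.83 0 0 0 255;0 0 -6.83 0 0 0 255;0 0 -6.83 0 0 0 255;0 0 -6.83 0 0 0 255;0 0 -6.83 0 0 0 255;0 0 -6.83 0 0 0 255;0 0 -6.83 0 0 0 255;0 0 -6.83 0 0 0 255;0 0 0 0 0 0 255;0 0 0 0 0 0 255")

```text
time_s: 6.3
position: [0.5517, 0.0948, 0.1142]
tool_rot: [[0.062, 0.998, -0.0], [0.998, -0.062, 0.0], [0.0, -0.0, -1.0]]
ft_force: [0.6, -0.8, -2.7]
grip_width: 0.0388
gripper_force: 61.9
```

Request:
jog_arm(plan="0 0 0 0 0 3 255;0 0 0 0 0 2 255;0 0 0 0 0 1 255;0 0 0 0 0 0 255;0 0 0 0 0 0 255")

```text
time_s: 6.72
position: [0.5521, 0.0948, 0.0546]
tool_rot: [[0.059, 0.998, -0.0], [0.998, -0.059, 0.0], [0.0, -0.0, -1.0]]
ft_force: [-0.2, 0.6, -2.0]
grip_width: 0.0391
gripper_force: 61.8
```

Run:
```python
from h import *
s=env.observe(); print(s['position'].round(4),s['tool_rot'].round(3)[:,0])
u=[]
for c in ('top','side'):
    im=imaging.get_image(c); W=cloud(im); X,Y,Z=W[...,0],W[...,1],W[...,2]
    hsv=cv2.cvtColor(im['pixels'],cv2.COLOR_RGB2HSV); px=im['pixels'].astype(int)
    r0,r1,c0,c1=(190,290,150,280) if c=='top' else (270,400,260,390)
    u.append(cv2.resize(im['pixels'][r0:r1,c0:c1],(390,300) if c=='top' else (300,300),interpolation=cv2.INTER_CUBIC))
    m=(abs(X-.552)<.06)&(abs(Y-.095)<.05)&(Z>.07)&(Z<.084)&(px.sum(-1)>240)
    print(c,'piece top',m.sum(), rect(W[m]) if m.sum()>5 else '')
    g=(hsv[...,1]<90)&(abs(X-.55)<.05)&(Y>.01)&(Y<.165)&(Z>.018)&(Z<.034)&(px.sum(-1)>270)
    n,l,st,ce=cv2.connectedComponentsWithStats(g.astype(np.uint8))
    for i in range(1,n):
        if st[i,4]>15: print('bar',st[i],rect(W[l==i]))
cv2.imwrite('pics/c1.png',np.hstack(u)[...,::-1])
```

```text
[0.5521 0.0948 0.0546] [0.059 0.998 0.   ]
top piece top 0 
bar [241 229  16   6  67] (array([575.4,  42.9]), array([35.8, 12.4]), 81.9)
bar [236 253  17   4  36] (array([521.1,  52.5]), array([ 7.3, 38.5]), 0.9)
side piece top 381 (array([554.2, 104.7]), array([54.1, 49.5]), 87.5)
bar [327 314   9  36 144] (array([526.5, 111.2]), array([86.7, 11.5]), 86.6)
bar [303 318   7  29 123] (array([582.9, 115.9]), array([70.8, 11.6]), 86.4)
```

View pics/c1.png

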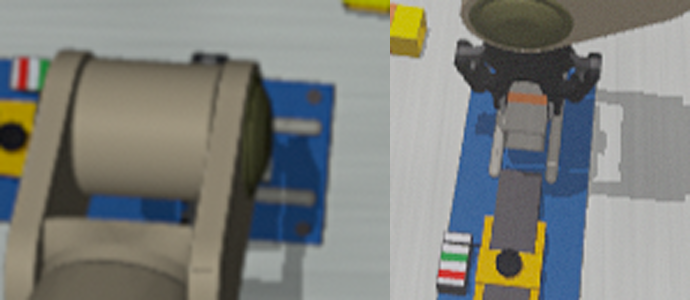

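The crop shows the piece hanging level over the bed, with its far end at about crop (523,140) and the bars on either side at (497,145) and (553,150). The top view is blocked by the arm. I'll work out the lateral offset from the side camera.

```bash
cat > lat.py <<'E'
from h import *
im=imaging.get_image('side'); W=cloud(im); s=env.observe(); p=s['position']
a=np.radians(86.65); ex=np.array([np.cos(a),np.sin(a),0]); ey=np.array([-np.sin(a),np.cos(a),0]); O=np.array([.5562,.1592,0])
J=(W-O)*1000; jx,jy,Z=J@ex,J@ey,W[...,2]*1000
hsv=cv2.cvtColor(im['pixels'],cv2.COLOR_RGB2HSV); b=im['pixels'].astype(int).sum(-1)
print('tcp jig',((p-O)*1000@ex).round(1),((p-O)*1000@ey).round(1),p[2].round(4))
zb=p[2]*1000-15.7
m=(jx>-52)&(jx<-8)&(abs(jy)<30)&(Z>max(zb+6,30))&(Z<zb+46)
print('piece n',m.sum(),'jy',np.percentile(jy[m],[0,2,50,98,100]).round(1),'jx max',np.percentile(jx[m],[95,99,100]).round(1),'Ztop',np.percentile(Z[m],[90,98]).round(1))
v,u=np.nonzero(m); 
for r in range(v.min(),v.max()+1,4):
    c=np.nonzero(m[r])[0]; 
    if len(c): print(r,c.min(),c.max(),jx[r,c].mean().round(1),Z[r,c].mean().round(1),'edges',jy[r,c.min()].round(1),jy[r,c.max()].round(1))
g=(hsv[...,1]<90)&(abs(jy)<40)&(abs(jy)>20)&(jx>-60)&(jx<-8)&(Z>19)&(Z<32)&(b>270)
for sg in (-1,1):
    k=g&(jy*sg>0); print('bar',sg,k.sum(),jy[k].mean().round(1),np.percentile(jy[k],[2,98]).round(1))
t=(hsv[...,1]<90)&(abs(jy)<26)&(jx>-8)&(jx<45)&(Z>48)&(Z<62)
print('tube n',t.sum(),'jy',np.percentile(jy[t],[2,50,98]).round(1),'jx min',np.percentile(jx[t],[0,2]).round(1))
E
python3 lat.py
```

```text
tcp jig -64.5 -0.2 0.0556
piece n 211 jy [-21.6 -21.   -1.7  18.1  23.6] jx max [-28.5 -27.9 -27.3] Ztop [81.7 83.6]
317 310 316 -51.5 80.7 edges -21.1 -7.7
321 310 327 -43.6 79.7 edges -20.0 17.4
325 309 327 -33.3 80.7 edges -20.9 18.3
329 309 327 -34.7 59.0 edges -20.7 18.1
333 326 326 -29.0 54.1 edges 17.2 17.2
bar -1 97 -29.3 [-34.9 -23.8]
bar 1 105 26.8 [21.4 32. ]
tube n 370 jy [-20.2  -1.1  18.2] jx min [-0.3  1. ]
```

Request:
jog_arm(plan="0 0 0 0 0 1 255;0 0 0 0 0 0.7 255;0 0 0 0 0 0.3 255;0 0 0 0 0 0 255;0 0 0 0 0 0 255")

```text
time_s: 7.28
position: [0.5518, 0.0948, 0.0341]
tool_rot: [[0.058, 0.998, -0.001], [0.998, -0.058, 0.0], [0.0, -0.001, -1.0]]
ft_force: [0.7, -0.2, -2.9]
grip_width: 0.0392
gripper_force: 61.9
```

No contact so far, so the piece is between the bars. I'll go down gently.

Request:
jog_arm(plan="0 0 0 0 0 0.15 255;0 0 0 0 0 0.1 255;0 0 0 0 0 0.05 255;0 0 0 0 0 0 255;0 0 0 0 0 0 255")

```text
time_s: 7.7
position: [0.5519, 0.0948, 0.0314]
tool_rot: [[0.058, 0.998, 0.0], [0.998, -0.058, -0.0], [-0.0, 0.0, -1.0]]
ft_force: [-1.1, 0.4, -2.8]
grip_width: 0.039
gripper_force: 61.9
```

Request:
jog_arm(plan="0 0 0 0 0 0.05 255;0 0 0 0 0 0 255;0 0 0 0 0 0 255")

```text
time_s: 7.95
position: [0.5519, 0.0948, 0.0308]
tool_rot: [[0.058, 0.998, 0.0], [0.998, -0.058, 0.0], [0.0, 0.0, -1.0]]
ft_force: [0.1, 1.0, -2.7]
grip_width: 0.039
gripper_force: 61.9
```

Request:
jog_arm(plan="0 0 0 0 0 0.05 255;0 0 0 0 0 0 255;0 0 0 0 0 0 255")

```text
time_s: 8.2
position: [0.5519, 0.0947, 0.0306]
tool_rot: [[0.058, 0.998, 0.0], [0.998, -0.058, -0.0], [-0.0, 0.0, -1.0]]
ft_force: [-1.9, -1.1, 3.1]
grip_width: 0.039
gripper_force: 62.3
```

Request:
jog_arm(plan="0 0 0 0.3 0 0 255;0 0 0 0.5 0 0 255;0 0 0 0.5 0 0 255;0 0 0 0.5 0 0 255;0 0 0 0.4 0 0 255;0 0 0 0.2 0 0 255;0 0 0 0 0 0 255;0 0 0 0 0 0 255")

```text
time_s: 8.87
position: [0.5536, 0.1194, 0.0306]
tool_rot: [[0.058, 0.998, 0.001], [0.998, -0.058, 0.001], [0.001, 0.001, -1.0]]
ft_force: [1.0, -0.8, 4.7]
grip_width: 0.0392
gripper_force: 62.8
```

```bash
python3 lat.py
```

```text
tcp jig -39.9 0.3 0.0306
piece n 343 jy [-29.2 -25.7  -0.9  25.8  29.5] jx max [-10.6  -8.7  -8.1] Ztop [57.6 59.8]
323 312 322 -50.7 55.0 edges -16.8 5.8
327 310 326 -40.9 55.7 edges -19.9 15.7
331 306 331 -31.1 55.4 edges -28.6 27.9
335 309 329 -22.8 53.6 edges -19.9 24.0
339 308 326 -12.0 55.2 edges -20.7 18.7
bar -1 58 -29.2 [-34.5 -24. ]
bar 1 67 27.3 [21.6 32.2]
tube n 415 jy [-20.4  -1.   18.3] jx min [-8.  -7.5]
```

Request:
jog_arm(plan="0 0 0 0.15 0 0 255;0 0 0 0.15 0 0 255;0 0 0 0.1 0 0 255;0 0 0 0 0 0 255;0 0 0 0 0 0 255")

```text
time_s: 9.33
position: [0.5538, 0.1228, 0.0306]
tool_rot: [[0.058, 0.998, 0.001], [0.998, -0.058, -0.0], [-0.0, 0.001, -1.0]]
ft_force: [-1.2, -3.7, 5.1]
grip_width: 0.0393
gripper_force: 62.9
```

Request:
jog_arm(plan="0 0 0 0.15 0 0 255;0 0 0 0.15 0 0 255;0 0 0 0 0 0 255;0 0 0 0 0 0 255")

```text
time_s: 9.67
position: [0.554, 0.1252, 0.0306]
tool_rot: [[0.058, 0.998, 0.001], [0.998, -0.058, -0.001], [-0.001, 0.001, -1.0]]
ft_force: [-1.0, -9.0, 4.8]
grip_width: 0.0389
gripper_force: 62.9
```

Request:
jog_arm(plan="0 0 0 0.15 0 0 255;0 0 0 0.15 0 0 255;0 0 0 0.15 0 0 255;0 0 0 0.15 0 0 255;0 0 0 0 0 0 255;0 0 0 0 0 0 255")

```text
time_s: 10.17
position: [0.5543, 0.1305, 0.0306]
tool_rot: [[0.058, 0.998, 0.0], [0.998, -0.058, -0.002], [-0.002, 0.0, -1.0]]
ft_force: [-1.0, -12.8, 6.6]
grip_width: 0.0389
gripper_force: 63.0
```

```bash
cat > ptr.py <<'E'
from h import *
import sys
im=imaging.get_image('side'); cv2.imwrite('pics/%s.png'%sys.argv[1],cv2.resize(im['pixels'][310:420,260:370],(600,600),interpolation=cv2.INTER_CUBIC)[...,::-1])
s=env.observe(); print(s['position'].round(4),s['ft_force'].round(1))
E
python3 ptr.py p1
```

```text
[0.5543 0.1305 0.0306] [ -1.1 -12.2   6.1]
```

View pics/p1.png

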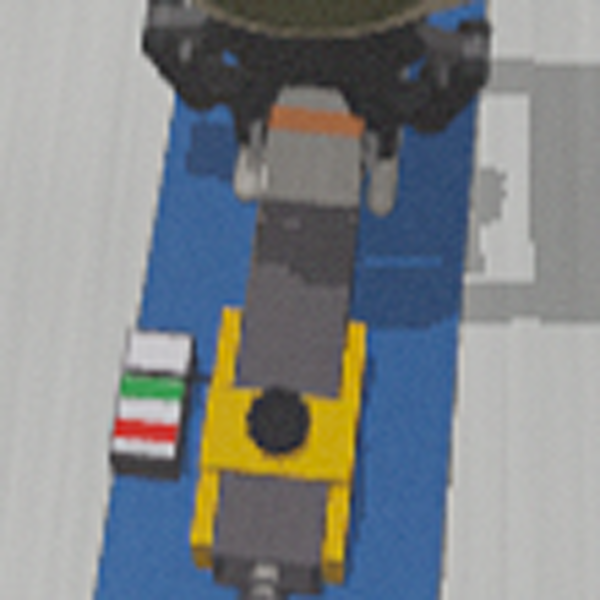

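The piece butts squarely on the dark tube at about (308,205). The pointer at about (200,378) stands at the start of the green field (rows 375–397). About 4 mm more should bring it to the middle.

Request:
jog_arm(plan="0 0 0 0.15 0 0 255;0 0 0 0.15 0 0 255;0 0 0 0.15 0 0 255;0 0 0 0 0 0 255;0 0 0 0 0 0 255;0 0 0 0 0 0 255")

```text
time_s: 10.72
position: [0.5545, 0.1345, 0.0306]
tool_rot: [[0.058, 0.998, 0.0], [0.998, -0.058, -0.003], [-0.003, 0.0, -1.0]]
ft_force: [-1.6, -15.8, 6.8]
grip_width: 0.0392
gripper_force: 63.0
```

```bash
sed -i 's/\[310:420,260:370\],(600,600)/[365:405,270:310],(600,600)/' ptr.py; python3 ptr.py p2
```

```text
[0.5545 0.1345 0.0306] [ -2.3 -14.9   6.4]
```

View pics/p2.png

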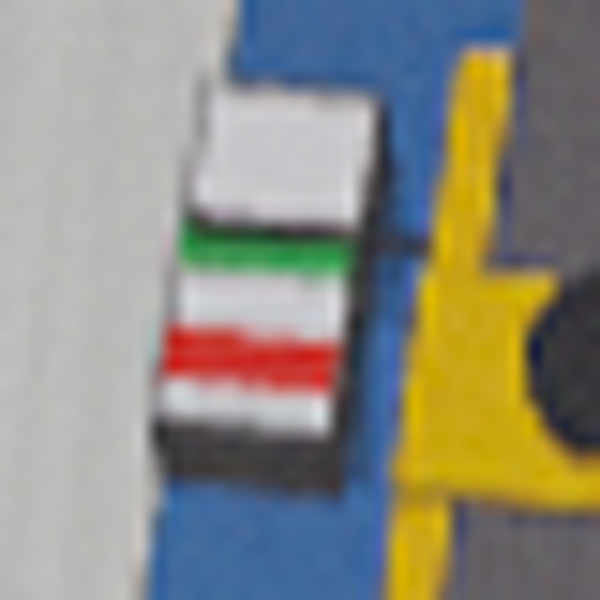

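The dark pointer crosses the scale at about row 231, and the green spans about rows 215–269, so it is roughly 2.5 mm into the green. I'll nudge it toward the middle.

Request:
jog_arm(plan="0 0 0 0.07 0 0 255;0 0 0 0.06 0 0 255;0 0 0 0 0 0 255;0 0 0 0 0 0 255;0 0 0 0 0 0 255;0 0 0 0 0 0 255")

```text
time_s: 11.27
position: [0.5546, 0.1355, 0.0307]
tool_rot: [[0.058, 0.998, -0.0], [0.998, -0.058, -0.004], [-0.004, 0.0, -1.0]]
ft_force: [-1.5, -16.2, 6.7]
grip_width: 0.0391
gripper_force: 63.1
```

```bash
python3 ptr.py p3
```

```text
[0.5546 0.1355 0.0307] [ -1.6 -15.9   7.2]
```

View pics/p3.png

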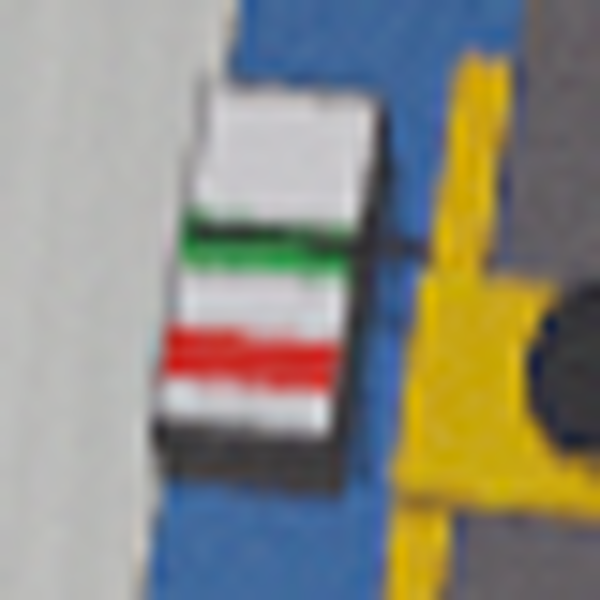

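The pointer now crosses at row 238 with green on both sides (about 213–270), well clear of the red at 330. The push is steady, so I'm handing in.

```bash
python3 -c "
from rig import job
print(job.close_job())"
```

```text
the job is handed in; nothing more can be done
None
```

The short piece lies between the guide bars, pressed end to end against the clamped tube with the pointer about mid-green and never in the red; I handed the job in at about 11 s with the gripper still holding the push.

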